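# Get the disk drive out from under the parts

### The arm

A 6-joint arm with a two-finger parallel gripper is mounted at the origin on a cart in front of the work surface, level with it; the furniture and walls round the work are solid. World frame = base frame: x ahead of the robot, y to its left, z up, the work surface at z = 0. Lengths are in m, angles in rad, forces in N, time in s.
With the tool pointing down it reaches from about 0.275 to 0.825 m from the base axis. Payload 4.9 kg.
Tool frame: the origin (TCP) lies on the centre line of the jaws, within the pads' length; the fingertips stand 22 mm ahead of it and the grasp point (between the pads) lies 3 mm ahead of it; z points along the fingers, y is the line along which they close (so a half turn about z gives the same grasp; the last joint's range is limited). The gripper opens to 85 mm and grips with 20 to 120 N. Pads are 22 mm wide; open, the fingers measure 114 mm over their backs; the gripper's body (76 mm by 85 mm) begins 54 mm behind the grasp point. The pads swing forward as they close: fully open they stand 13 mm farther back than shut.
Start: joints at [-1.3, 0.326, -0.193, 1.052, 0, 1.437], TCP at [0.217, -0.506, 0.253] pointing down, gripper open.
Joint ranges: [-2.65, 2.65], [-0.97, 1.79], [-1.3, 1.35], [-1.93, 2.1], [-1.47, 1.37], [-3.14, 3.14]. Speed limits (rad/s): [2.57, 2.57, 3.14, 3.14, 3.14, 3.14].

### API

Orientations are given as [roll, pitch, yaw] about the fixed x, y, z axes, in that order (R = Rz(yaw) Ry(pitch) Rx(roll)).
In Python, from cell import get_state, camera, camera_model, close_job gives the robot as it stands.
- The arm moves only by the tool send_rows, never from a script. Its argument "series" is a list of rows, each an object with "claw": the closure in counts, from 0 (fully open) to 255 (shut); "offset": the shift along the tool's x, y, z in cm, a list of three; "dr": the turn, a rotation vector about the tool's x, y, z in rad, a list of three. A call has 1 to 20 rows; each row is the pose to reach, as a shift and turn from the pose commanded when the call began, along the tool's axes at that moment; what a row does not reach only later rows make up. A row lasts 1/10 s, in which the tool goes at most 50 mm and 8.59 degrees, less where a joint would pass 70% of its speed; a pose out of reach is approached as far as the arm can. A call with a gripper value outside its range is refused whole. The fingers move at their own pace and stop on an object; "squeeze" is the grip in N (left out, the last holds). Time passes only in rows, so rows that repeat a pose let the fingers close. It gives the time, the measured TCP pose, the force, the opening and the grip force at its end, in the units of the state.
- get_state(): the state, without advancing time (a new reading comes with each control period).
- camera(name): name is "side" or "top"; returns the picture (420x560x3 uint8, blue, green, red); there is no depth.
- camera_model(name): a dict with "fx", "fy", "cx", "cy" (pixels), "world_from_camera" (4x4, takes a point from camera to world coordinates). Camera axes: x right, y down, z forward; pixel columns grow to the right and rows downward; lengths in m; the calibration is good to about 2 mm. A picture is of the moment at which its call begins. camera_model takes no time and is no camera call.
- close_job(): hands the job in; it is judged then, once.
The state is a dict: "t": time; "joint_pos": joint angles; "qd": joint speeds; "joint_torque": joint torques, N m; "tool_pos": TCP position; "tool_rot": TCP orientation; "contact_force": force on the tool from outside, world axes, zero at the start; "ft_torque": the same for the moment, N m; "gripper_width": finger opening in m; "finger_force": force on a finger pad.
Only numpy, scipy, OpenCV 4.12 (cv2) and the standard library are available. Lean on these libraries where they do the work, as an engineer would, in place of code of your own. Each camera call takes 0.05 s, during which the arm holds its last target. There are 200 camera calls.

### The job

The disk drive on the plywood board has a small circuit board and a sheet bracket lying on it: move those two to the rubber mat, lay the drive flat in the cradle inside its four corner lugs, and only then put the two parts back on the middle of the plywood board as one neat pile, the wider one (the circuit board) below and the bracket centred on it, lengthways along it, both right side up. Leave the other disk drive where it lies.

Things in the scene. Friction and masses are not known exactly. Their poses are not given: they have to be found in the camera images.
- drive_center (a point): the wanted 2.5 inch disk drive, a flat silver box 70 x 100 x 11 mm (x, y, z) that lies on the plywood board under the circuit board and the bracket; the point is its centre, half-way up. Its long side is its y axis, z is up; it can be grasped across its 70 mm width. About 0.1 kg
- circuit_board_center (a point): small green circuit board with a white connector, 40 x 63 x 13 mm (x, y, z), long side along its y axis; the point is its centre, half-way up. At the start it lies on one end of the drive, its long side across the drive's width, overhanging the drive's end by about 8 mm, with some 45 mm free between it and the bracket (so fingers must not be opened much wider than the part). Grasp across its 40 mm side. It behaves as a solid box with a flat top
- bracket_center (a point): sheet metal bracket with holes, 22 x 70 x 12 mm (x, y, z), long side along its y axis; the point is its centre, half-way up. At the start it lies across the other end of the drive. Grasp across its 22 mm side. It behaves as a solid box
- pile_board: plywood board fixed to the table, 120 x 150 x 12 mm (x, y, z); the wanted drive lies on it at the start. Origin at the centre of its underside, its flat top is 12 mm above it; z up
- side_mat: thin dark rubber mat fixed to the table, 140 x 200 x 3 mm (x, y, z), bare at the start: the side area. Origin at the centre of its underside; z up
- cradle: grey painted metal cradle plate fixed to the table, 112 x 142 x 6 mm (x, y, z), with a black L-shaped lug at each corner, 7 mm high above the plate; the lugs leave a space of 88 mm (x) by 118 mm (y) between them for the drive, whose y axis goes along the cradle's y (either way round). Each lug's arms are 20 mm long, so the long sides are open for fingers over the middle 80 mm. Origin at the centre of the underside; the drive lies on the plate's top, 6 mm above it; z up
- spare_drive_center (a point): another disk drive of the same kind, 70 x 100 x 11 mm, lying bare on the table farther back; not to be touched. The point is its centre, half-way up
There are look-alikes about, which are no part of the job. What is shaped like the part that bears drive_center but green or yellow is not meant.

How it is judged:
By the outcome, as a careful person would: the job done as asked, in the order asked, and still so for the second after the job is handed in, with the robot touching nothing.
It also fails if it takes over 120 s, if anything falls off the work surface, if the arm or the gripper's body presses on something with over 40 N, if the wrist force passes 120 N, or if a joint passes its speed limit or range.

## Working session

There is one attempt and no reset: what is moved stays moved. The work goes in short steps, Python scripts to look and compute and a tool call to move; the robot and the scene stay as the last step left them, time stands still between calls to the robot, and variables do not carry over. Pictures are saved under pics/ and viewed, at most 14 in all, crops included, and the job is handed in when it is done.

Besides the shell and the picture viewer there is one more tool, called as a command line: name --argument value ..., lists and objects as JSON in quotes. send_rows: Moves the arm, as the interface text tells. Its arguments: {"type":"object","properties":{"series":{"type":"array"},"squeeze":{"type":"number"}},"required":["series"]}

```bash
mkdir -p pics
python3 - <<'E'
from cell import *
import cv2,json
for n in("top","side"):
    im=camera(n);cv2.imwrite(f"pics/{n}0.png",im)
    m=camera_model(n);print(n,m)
print(get_state())
E
```

```text
top {'fx': 481.32237401322885, 'fy': 481.32237401322885, 'cx': 278.0945244141839, 'cy': 211.59519587735014, 'world_from_camera': array([[ 0.02709191, -0.99433017,  0.10282772,  0.49562836],
       [-0.99957289, -0.02807412, -0.00811657, -0.06967107],
       [ 0.01095735, -0.10256391, -0.99466606,  1.23634094],
       [ 0.        ,  0.        ,  0.        ,  1.        ]])}
side {'fx': 509.25236441761143, 'fy': 509.25236441761143, 'cx': 286.5626747822278, 'cy': 214.37301044449438, 'world_from_camera': array([[-0.99997433, -0.00597563,  0.00395323,  0.58808531],
       [-0.00630207,  0.4710518 , -0.88208304,  1.0625925 ],
       [ 0.00340883, -0.88208531, -0.47107737,  0.66274374],
       [ 0.        ,  0.        ,  0.        ,  1.        ]])}
{'t': 0.1, 'joint_pos': array([-1.30019051e+00,  3.26884864e-01, -1.93477402e-01,  1.05199065e+00,
       -6.47353598e-06,  1.43659591e+00]), 'qd': array([-0.00070966, -0.00211542,  0.0009848 , -0.0004676 , -0.0004608 ,
        0.00142923]), 'joint_torque': array([-8.72566216e-04, -4.44239473e+01,  2.63038301e+01,  7.91471510e-03,
       -1.84734431e-04,  5.41361473e-06]), 'tool_pos': array([ 0.21649132, -0.50507717,  0.25257434]), 'tool_rot': array([-3.14004920e+00, -2.01852888e-04,  4.04806077e-01]), 'contact_force': array([-0.11278901, -0.81759129,  0.05557422]), 'ft_torque': array([-0.0660353 , -0.04703695,  0.01967485]), 'finger_force': 0.0, 'gripper_width': 0.08560021550550537}
```

View pics/top0.png

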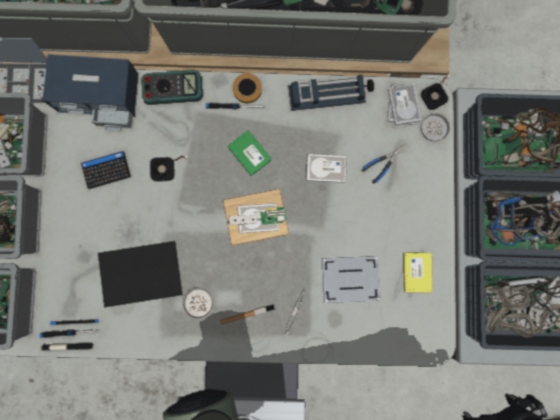

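View pics/side0.png

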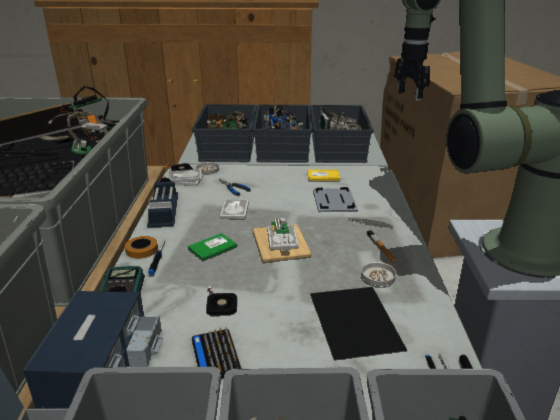

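The top picture shows these candidates:
- The silver drive on the plywood at about (257,218), under the green board at its right end (270,215) and the bracket at its left end (240,220). This is the wanted one.
- The bare silver drive at (327,168), which is the spare.
- The green look-alike at (250,153), the yellow look-alike at (418,272), and another silver drive in the back pile at (402,103).

The mat is at (140,273) and the cradle at (350,279). I'll check the choice in a close crop.

Run:
```python
import cv2,numpy as np
im=cv2.imread("pics/top0.png")
def crop(x,y,w,h,s):
    c=cv2.resize(im[y:y+h,x:x+w],None,fx=s,fy=s,interpolation=cv2.INTER_CUBIC)
    for i in range(0,w,10):
        cv2.line(c,(i*s,0),(i*s,6),(0,0,255),1); 
        if i%20==0: cv2.putText(c,str(x+i),(i*s,18),0,.4,(0,0,255))
    for i in range(0,h,10):
        cv2.line(c,(0,i*s),(6,i*s),(0,0,255),1)
        if i%20==0: cv2.putText(c,str(y+i),(8,i*s+4),0,.4,(0,0,255))
    return c
cv2.imwrite("pics/c1.png",crop(215,185,80,60,10))
cv2.imwrite("pics/c2.png",crop(310,245,80,60,10))
cv2.imwrite("pics/c3.png",crop(90,230,100,80,8)[:600])
```

```text
(no output)
```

View pics/c1.png

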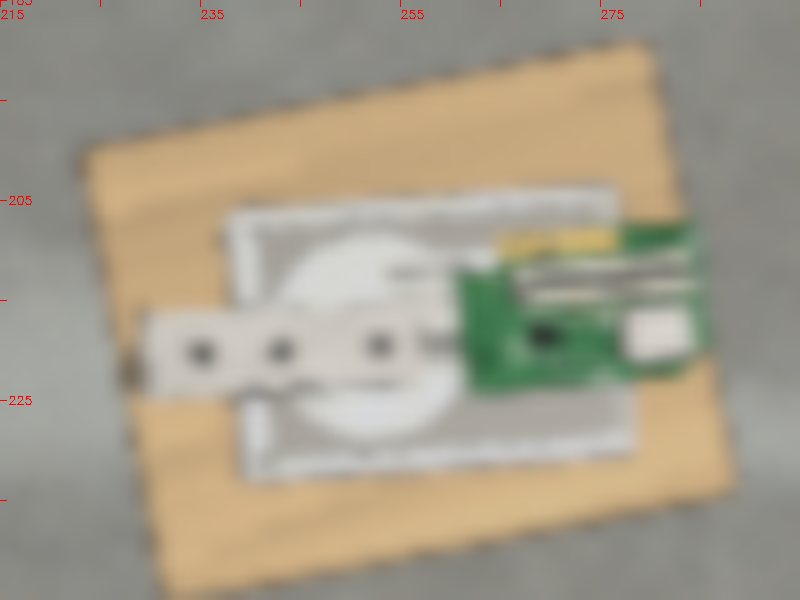

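View pics/c2.png

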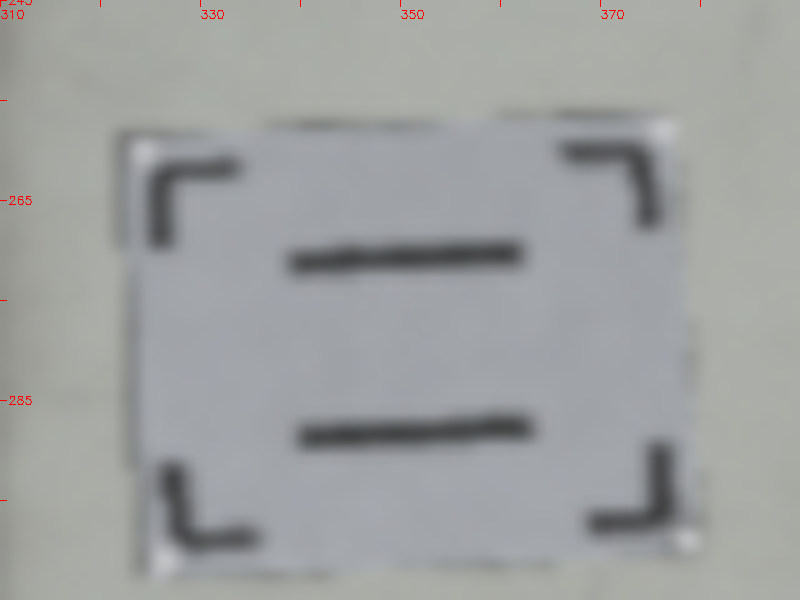

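The crop confirms a silver drive with corners near (238,206), (276,204), (278,230) and (240,233). The board and bracket look lengthways along it, though, which differs from the description. I'll check in the side view.

```bash
python3 - <<'E'
import cv2,numpy as np
im=cv2.imread("pics/side0.png")
x,y,w,h,s=245,205,75,60,10
c=cv2.resize(im[y:y+h,x:x+w],None,fx=s,fy=s,interpolation=cv2.INTER_CUBIC)
for i in range(0,w,10):
    cv2.line(c,(i*s,0),(i*s,6),(0,0,255),1);cv2.putText(c,str(x+i),(i*s,18),0,.4,(0,0,255))
for i in range(0,h,10):
    cv2.putText(c,str(y+i),(0,i*s+4),0,.4,(0,0,255))
cv2.imwrite("pics/c4.png",c)
E
cat > h.py <<'E'
import numpy as np
from cell import *
def px2w(cam,u,v,z):
    m=camera_model(cam);T=m["world_from_camera"]
    d=T[:3,:3]@np.array([(u-m["cx"])/m["fx"],(v-m["cy"])/m["fy"],1]);o=T[:3,3]
    return o+d*(z-o[2])/d[2]
def w2px(cam,p):
    m=camera_model(cam);T=np.linalg.inv(m["world_from_camera"]);q=T[:3,:3]@np.array(p)+T[:3,3]
    return np.array([m["cx"]+m["fx"]*q[0]/q[2],m["cy"]+m["fy"]*q[1]/q[2]])
def rect(cam,pts,z):
    P=np.array([px2w(cam,u,v,z)[:2] for u,v in pts]);c=P.mean(0)
    e=[P[(i+1)%4]-P[i] for i in range(4)]
    print("c",c.round(4),"edges",[(round(1e3*np.hypot(*k),1),round(np.degrees(np.arctan2(k[1],k[0])),1)) for k in e])
    return c
E
python3 - <<'E'
from h import *
print("board");rect("top",[(223.8,200),(280,189.5),(288.5,234),(232,245)],.012)
print("drive");rect("top",[(238,206),(276.7,203.7),(278.4,230.6),(239.7,233)],.023)
print("cradle plate");rect("top",[(322.5,258.3),(376.8,256.5),(380,300),(324.8,302.3)],.006)
print("pcb if z=36");rect("top",[(261,212.7),(284,207.6),(285,221.7),(262.5,224)],.036)
print("br z=35");rect("top",[(229.6,216),(257,216),(257,224),(229.8,224.3)],.035)
print("mat");rect("top",[(98,252),(178,242.5),(182,296),(103,306)],.003)
E
```

```text
board
c [ 0.6067 -0.0239] edges [(np.float64(146.5), np.float64(-77.7)), (np.float64(116.4), np.float64(-167.8)), (np.float64(146.1), np.float64(102.6)), (np.float64(117.1), np.float64(12.4))]
drive
c [ 0.6026 -0.0298] edges [(np.float64(98.3), np.float64(-84.9)), (np.float64(68.5), np.float64(-174.8)), (np.float64(97.7), np.float64(95.1)), (np.float64(68.7), np.float64(5.6))]
cradle plate
c [ 0.4557 -0.2694] edges [(np.float64(138.8), np.float64(-86.6)), (np.float64(109.6), np.float64(-175.4)), (np.float64(139.9), np.float64(93.8)), (np.float64(110.6), np.float64(4.0))]
pcb if z=36
c [ 0.607  -0.0674] edges [(np.float64(59.1), np.float64(-75.8)), (np.float64(35.6), np.float64(-174.5)), (np.float64(56.6), np.float64(97.5)), (np.float64(28.6), np.float64(9.3))]
br z=35
c [0.596  0.0069] edges [(np.float64(68.6), np.float64(-88.4)), (np.float64(20.1), np.float64(-178.2)), (np.float64(68.0), np.float64(92.2)), (np.float64(20.8), np.float64(3.5))]
mat
c [0.4544 0.265 ] edges [(np.float64(204.0), np.float64(-81.6)), (np.float64(135.5), np.float64(-173.0)), (np.float64(199.3), np.float64(98.7)), (np.float64(136.5), np.float64(9.0))]
```

View pics/c4.png

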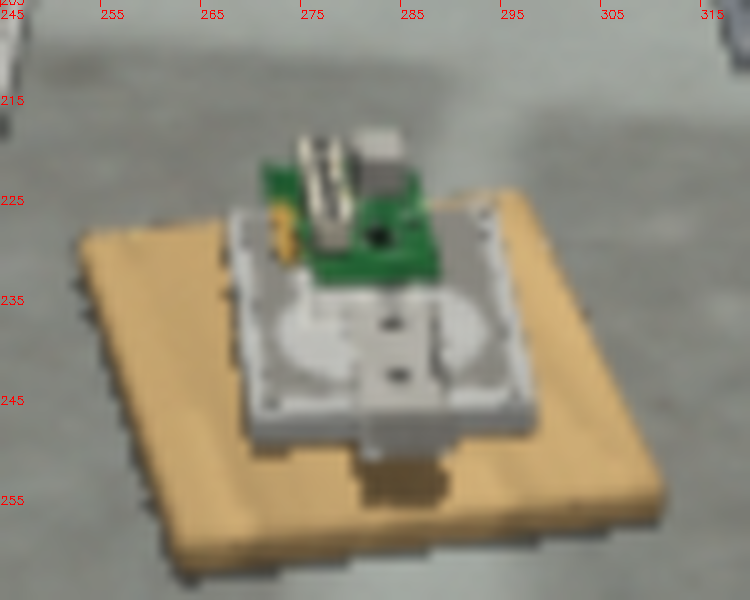

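The pictures show both parts lying lengthways along the drive, not across it, with their centres about 37 mm either side of the drive's centre. I'll trust the pictures and check against the finger opening when gripping, approaching fully open across the drive's width, where either orientation fits.

```bash
cat >> h.py <<'E'
from scipy.spatial.transform import Rotation as Ro
def go(x,y,z,yawdeg,frm=None):
    """print offset cm, dr for a tool-down target from present measured pose (or frm=(x,y,z,yawdeg))"""
    s=get_state()
    if frm is None: p=s["tool_pos"];R=Ro.from_euler("xyz",s["tool_rot"])
    else: p=np.array(frm[:3]);R=Ro.from_euler("xyz",[np.pi,0,np.radians(frm[3])])
    G=Ro.from_euler("xyz",[np.pi,0,np.radians(yawdeg)])
    print("offset",(R.inv().apply(np.array([x,y,z])-p)*100).round(2),"dr",(R.inv()*G).as_rotvec().round(3))
E
python3 - <<'E'
from h import *
print(px2w("top",273.2,215.6,.026),px2w("top",273.2,215.6,.036))
print(rect("top",[(262,209.5),(284.5,207.3),(285.2,222.3),(262,224)],.026))
print("br",px2w("top",243.6,220.2,.035))
print("side pcb",px2w("side",281.5,226,.027),"bracket line",px2w("side",284.6,242,.035),px2w("side",284.2,237.3,.035))
print("pcb corners in side:",[w2px("side",p).round(1) for p in [(.625,-.098,.025),(.588,-.098,.025),(.588,-.037,.025)]])
go(.607,-.067,.15,95)
E
```

```text
[ 0.61023882 -0.06746538  0.026     ] [ 0.6092919  -0.06748361  0.036     ]
c [ 0.6098 -0.0681] edges [(np.float64(57.2), np.float64(-82.8)), (np.float64(38.1), np.float64(-175.9)), (np.float64(58.7), np.float64(95.8)), (np.float64(36.8), np.float64(1.7))]
[ 0.60984202 -0.06805786]
br [0.59574373 0.00624004 0.035     ]
side pcb [ 0.6058899  -0.06494131  0.027     ] bracket line [0.59713715 0.02651653 0.035     ] [0.5983144 0.0046729 0.035    ]
pcb corners in side: [array([274.3, 220.4]), array([288.6, 220.5]), array([288.5, 232.2])]
offset [ 53.15 -24.87  10.31] dr [-1.000e-03 -1.000e-03 -1.253e+00]
```

send_rows --series '[{"claw": 0, "offset": [53.2, -24.9, 10.3], "dr": [0, 0, -1.253]}, {"claw": 0, "offset": [53.2, -24.9, 10.3], "dr": [0, 0, -1.253]}, {"claw": 0, "offset": [53.2, -24.9, 10.3], "dr": [0, 0, -1.253]}, {"claw": 0, "offset": [53.2, -24.9, 10.3], "dr": [0, 0, -1.253]}, {"claw": 0, "offset": [53.2, -24.9, 10.3], "dr": [0, 0, -1.253]}, {"claw": 0, "offset": [53.2, -24.9, 10.3], "dr": [0, 0, -1.253]}, {"claw": 0, "offset": [53.2, -24.9, 10.3], "dr": [0, 0, -1.253]}, {"claw": 0, "offset": [53.2, -24.9, 10.3], "dr": [0, 0, -1.253]}, {"claw": 0, "offset": [53.2, -24.9, 10.3], "dr": [0, 0, -1.253]}, {"claw": 0, "offset": [53.2, -24.9, 10.3], "dr": [0, 0, -1.253]}, {"claw": 0, "offset": [53.2, -24.9, 10.3], "dr": [0, 0, -1.253]}, {"claw": 0, "offset": [53.2, -24.9, 10.3], "dr": [0, 0, -1.253]}, {"claw": 0, "offset": [53.2, -24.9, 10.3], "dr": [0, 0, -1.253]}, {"claw": 0, "offset": [53.2, -24.9, 10.3], "dr": [0, 0, -1.253]}, {"claw": 0, "offset": [53.2, -24.9, 10.3], "dr": [0, 0, -1.253]}, {"claw": 0, "offset": [53.2, -24.9, 10.3], "dr": [0, 0, -1.253]}]' --squeeze 25

```text
t: 1.7
tool_pos: [0.6069, -0.0684, 0.1506]
tool_rot: [-3.141, 0.0, 1.656]
contact_force: [-0.1, -0.4, 0.4]
gripper_width: 0.0855
finger_force: 0.0
```

Run:
```python
from h import *
go(.608,-.067,.048,95)
print(get_state()["joint_pos"])
```

```text
offset [ 0.13  0.13 10.26] dr [-0.     0.    -0.002]
[-2.32920483e-01  5.18154584e-01 -1.70566769e-01  8.82184797e-01
 -2.48884105e-04  1.25277380e+00]
```

send_rows --series '[{"claw": 0, "offset": [0.1, 0.1, 3.0], "dr": [0, 0, 0]}, {"claw": 0, "offset": [0.1, 0.1, 6.0], "dr": [0, 0, 0]}, {"claw": 0, "offset": [0.1, 0.1, 8.0], "dr": [0, 0, 0]}, {"claw": 0, "offset": [0.1, 0.1, 9.2], "dr": [0, 0, 0]}, {"claw": 0, "offset": [0.1, 0.1, 10.2], "dr": [0, 0, 0]}, {"claw": 0, "offset": [0.1, 0.1, 10.2], "dr": [0, 0, 0]}, {"claw": 60, "offset": [0.1, 0.1, 10.2], "dr": [0, 0, 0]}, {"claw": 60, "offset": [0.1, 0.1, 10.2], "dr": [0, 0, 0]}, {"claw": 60, "offset": [0.1, 0.1, 10.2], "dr": [0, 0, 0]}, {"claw": 60, "offset": [0.1, 0.1, 10.2], "dr": [0, 0, 0]}]'

```text
t: 2.7
tool_pos: [0.6089, -0.0661, 0.0489]
tool_rot: [3.141, 0.0, 1.658]
contact_force: [-0.7, -0.1, -0.2]
gripper_width: 0.0653
finger_force: 0.0
```

Run:
```python
from h import *
import cv2
o=[]
for n in("top","side"):
    im=camera(n)
    u,v=w2px(n,(.606,-.04,.03)).astype(int)
    o.append(cv2.resize(im[v-45:v+30,u-37:u+38],None,fx=5.3,fy=5.3,interpolation=cv2.INTER_CUBIC))
cv2.imwrite("pics/g1.png",np.hstack(o))
```

```text
(no output)
```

View pics/g1.png

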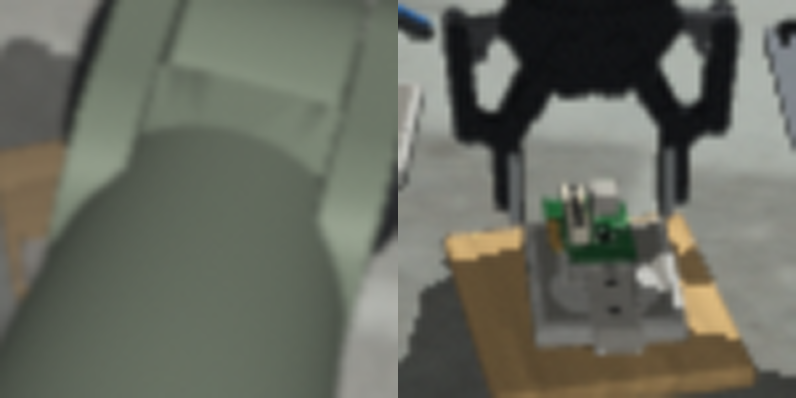

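The side view shows the jaws straddling the green board: left finger at crop pixel (510,185), right finger at (672,180), tips about level with the drive's top. Now I'll close.

send_rows --series '[{"claw": 90, "offset": [0, 0, 0], "dr": [0, 0, 0]}, {"claw": 110, "offset": [0, 0, 0], "dr": [0, 0, 0]}, {"claw": 130, "offset": [0, 0, 0], "dr": [0, 0, 0]}, {"claw": 150, "offset": [0, 0, 0], "dr": [0, 0, 0]}, {"claw": 170, "offset": [0, 0, 0], "dr": [0, 0, 0]}, {"claw": 170, "offset": [0, 0, 0], "dr": [0, 0, 0]}, {"claw": 170, "offset": [0, 0, 0], "dr": [0, 0, 0]}, {"claw": 170, "offset": [0, 0, 0], "dr": [0, 0, 0]}]'

```text
t: 3.6
tool_pos: [0.6087, -0.0661, 0.0485]
tool_rot: [3.141, 0.0, 1.658]
contact_force: [0.4, 0.6, 3.1]
gripper_width: 0.0389
finger_force: 25.7
```

It stopped at 39 mm, which confirms the picture's orientation. Lifting.

send_rows --series '[{"claw": 255, "offset": [0, 0, -0.3], "dr": [0, 0, 0]}, {"claw": 255, "offset": [0, 0, -1.0], "dr": [0, 0, 0]}, {"claw": 255, "offset": [0, 0, -2.0], "dr": [0, 0, 0]}, {"claw": 255, "offset": [0, 0, -4.0], "dr": [0, 0, 0]}, {"claw": 255, "offset": [0, 0, -6.0], "dr": [0, 0, 0]}, {"claw": 255, "offset": [0, 0, -7.5], "dr": [0, 0, 0]}, {"claw": 255, "offset": [0, 0, -8.0], "dr": [0, 0, 0]}]'

```text
t: 4.3
tool_pos: [0.6098, -0.0664, 0.1309]
tool_rot: [3.138, 0.001, 1.658]
contact_force: [1.3, -0.3, -0.5]
gripper_width: 0.0386
finger_force: 25.4
```

Run:
```python
from h import *
import cv2
im=camera("side")
u,v=w2px("side",(.606,-.04,.06)).astype(int)
cv2.imwrite("pics/g2.png",cv2.resize(im[v-45:v+45,u-50:u+50],None,fx=6,fy=6,interpolation=cv2.INTER_CUBIC))
go(.455,.22,.13,98.6)
```

```text
offset [ 2.987e+01 -1.292e+01 -1.000e-02] dr [ 0.003  0.001 -0.063]
```

View pics/g2.png

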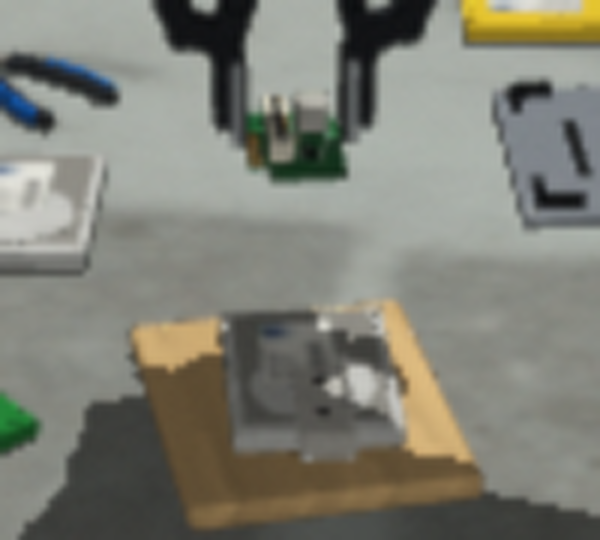

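Held level at crop pixel (300,145), with the drive and bracket undisturbed. On to the mat.

send_rows --series '[{"claw": 255, "offset": [1.0, -0.4, 0], "dr": [0, 0, 0]}, {"claw": 255, "offset": [3.0, -1.3, 0], "dr": [0, 0, 0]}, {"claw": 255, "offset": [6.0, -2.6, 0], "dr": [0, 0, 0]}, {"claw": 255, "offset": [9.5, -4.1, 0], "dr": [0, 0, -0.03]}, {"claw": 255, "offset": [13.0, -5.6, 0], "dr": [0, 0, -0.06]}, {"claw": 255, "offset": [16.5, -7.1, 0], "dr": [0, 0, -0.063]}, {"claw": 255, "offset": [20.0, -8.6, 0], "dr": [0, 0, -0.063]}, {"claw": 255, "offset": [23.5, -10.1, 0], "dr": [0, 0, -0.063]}, {"claw": 255, "offset": [26.5, -11.5, 0], "dr": [0, 0, -0.063]}, {"claw": 255, "offset": [28.8, -12.5, 1.0], "dr": [0, 0, -0.063]}, {"claw": 255, "offset": [29.9, -12.9, 3.0], "dr": [0, 0, -0.063]}, {"claw": 255, "offset": [29.9, -12.9, 5.5], "dr": [0, 0, -0.063]}, {"claw": 255, "offset": [29.9, -12.9, 7.5], "dr": [0, 0, -0.063]}, {"claw": 255, "offset": [29.9, -12.9, 9.0], "dr": [0, 0, -0.063]}, {"claw": 255, "offset": [29.9, -12.9, 9.5], "dr": [0, 0, -0.063]}, {"claw": 255, "offset": [29.9, -12.9, 9.7], "dr": [0, 0, -0.063]}, {"claw": 255, "offset": [29.9, -12.9, 9.7], "dr": [0, 0, -0.063]}]'

```text
t: 6.05
tool_pos: [0.4537, 0.2206, 0.0313]
tool_rot: [-3.141, -0.0, 1.721]
contact_force: [0.1, 0.2, 0.2]
gripper_width: 0.0384
finger_force: 25.4
```

send_rows --series '[{"claw": 255, "offset": [0, 0, 0.1], "dr": [0, 0, 0]}, {"claw": 255, "offset": [0, 0, 0.2], "dr": [0, 0, 0]}, {"claw": 255, "offset": [0, 0, 0.2], "dr": [0, 0, 0]}]'

```text
t: 6.35
tool_pos: [0.4543, 0.2206, 0.0297]
tool_rot: [3.141, -0.0, 1.721]
contact_force: [0.9, -0.1, -0.3]
gripper_width: 0.0386
finger_force: 25.4
```

send_rows --series '[{"claw": 255, "offset": [0, 0, 0.1], "dr": [0, 0, 0]}, {"claw": 255, "offset": [0, 0, 0.1], "dr": [0, 0, 0]}, {"claw": 120, "offset": [0, 0, 0.1], "dr": [0, 0, 0]}, {"claw": 90, "offset": [0, 0, 0.1], "dr": [0, 0, 0]}, {"claw": 60, "offset": [0, 0, 0.1], "dr": [0, 0, 0]}, {"claw": 60, "offset": [0, 0, 0.1], "dr": [0, 0, 0]}, {"claw": 60, "offset": [0, 0, 0.1], "dr": [0, 0, 0]}, {"claw": 60, "offset": [0, 0, -3], "dr": [0, 0, 0]}, {"claw": 60, "offset": [0, 0, -6], "dr": [0, 0, 0]}, {"claw": 60, "offset": [0, 0, -10], "dr": [0, 0, 0]}, {"claw": 60, "offset": [0, 0, -10], "dr": [0, 0, 0]}]'

```text
t: 7.45
tool_pos: [0.4573, 0.2217, 0.1339]
tool_rot: [3.133, -0.001, 1.721]
contact_force: [0.7, -0.3, 0.7]
gripper_width: 0.0653
finger_force: 0.0
```

Run:
```python
from h import *
import cv2
a=camera("top")[175:255,205:305]; b=camera("side")[200:280,235:335]
cv2.imwrite("pics/g3.png",np.hstack([cv2.resize(k,(400,320),interpolation=cv2.INTER_CUBIC) for k in(a,b)]))
go(.597,.006,.13,95); print(get_state()["contact_force"])
```

```text
offset [-23.37  10.86   0.03] dr [ 0.002 -0.     0.063]
[-0.12020453 -0.44809225  0.38200496]
```

View pics/g3.png

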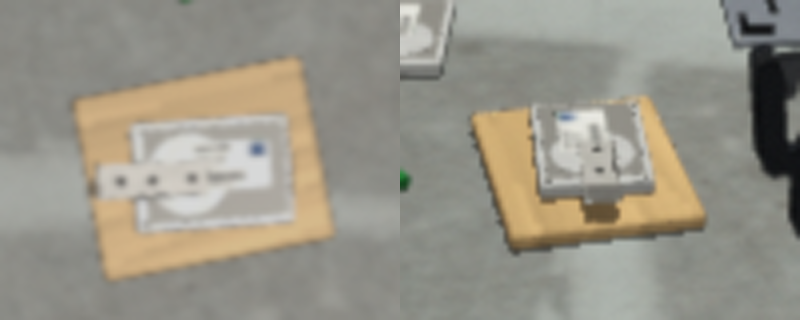

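Only the bracket remains on the drive, at top pixel (243,220). I'll grasp it next.

send_rows --series '[{"claw": 60, "offset": [-5, 2.3, 0], "dr": [0, 0, 0.06]}, {"claw": 60, "offset": [-9, 4.2, 0], "dr": [0, 0, 0.07]}, {"claw": 60, "offset": [-13, 6.0, 0], "dr": [0, 0, 0.07]}, {"claw": 60, "offset": [-17, 7.9, 0], "dr": [0, 0, 0.07]}, {"claw": 60, "offset": [-20.5, 9.5, 0], "dr": [0, 0, 0.07]}, {"claw": 60, "offset": [-22.5, 10.5, 0], "dr": [0, 0, 0.07]}, {"claw": 60, "offset": [-23.3, 10.8, 0], "dr": [0, 0, 0.07]}, {"claw": 60, "offset": [-23.3, 10.8, 0], "dr": [0, 0, 0.07]}, {"claw": 60, "offset": [-23.3, 10.8, 0], "dr": [0, 0, 0.07]}]'

```text
t: 8.45
tool_pos: [0.5942, 0.0074, 0.1283]
tool_rot: [-3.139, -0.001, 1.652]
contact_force: [0.1, 0.5, 0.8]
gripper_width: 0.0651
finger_force: 0.0
```

Run:
```python
from h import *
go(.5965,.007,.0505,94.7)
```

```text
offset [-0.06  0.25  7.78] dr [-0.002 -0.001 -0.001]
```

send_rows --series '[{"claw": 60, "offset": [0, 0.2, 3], "dr": [0, 0, 0]}, {"claw": 60, "offset": [0, 0.2, 5.5], "dr": [0, 0, 0]}, {"claw": 60, "offset": [0, 0.2, 7.2], "dr": [0, 0, 0]}, {"claw": 90, "offset": [0, 0.2, 7.8], "dr": [0, 0, 0]}, {"claw": 110, "offset": [0, 0.2, 7.8], "dr": [0, 0, 0]}, {"claw": 130, "offset": [0, 0.2, 7.8], "dr": [0, 0, 0]}, {"claw": 150, "offset": [0, 0.2, 7.8], "dr": [0, 0, 0]}, {"claw": 170, "offset": [0, 0.2, 7.8], "dr": [0, 0, 0]}, {"claw": 190, "offset": [0, 0.2, 7.8], "dr": [0, 0, 0]}, {"claw": 255, "offset": [0, 0.2, 7.8], "dr": [0, 0, 0]}, {"claw": 255, "offset": [0, 0.2, 7.8], "dr": [0, 0, 0]}, {"claw": 255, "offset": [0, 0.2, 7.8], "dr": [0, 0, 0]}]'

```text
t: 9.65
tool_pos: [0.5981, 0.0064, 0.0521]
tool_rot: [3.14, 0.0, 1.651]
contact_force: [0.0, 0.1, 5.1]
gripper_width: 0.0206
finger_force: 24.7
```

send_rows --series '[{"claw": 255, "offset": [0, 0, -0.3], "dr": [0, 0, 0]}, {"claw": 255, "offset": [0, 0, -1.0], "dr": [0, 0, 0]}, {"claw": 255, "offset": [0, 0, -2.0], "dr": [0, 0, 0]}, {"claw": 255, "offset": [0, 0, -4.0], "dr": [0, 0, 0]}, {"claw": 255, "offset": [0, 0, -6.0], "dr": [0, 0, 0]}, {"claw": 255, "offset": [0, 0, -7.5], "dr": [0, 0, 0]}, {"claw": 255, "offset": [0, 0, -8.0], "dr": [0, 0, 0]}, {"claw": 255, "offset": [0, 0, -8.0], "dr": [0, 0, 0]}]'

```text
t: 10.45
tool_pos: [0.5983, 0.0064, 0.1324]
tool_rot: [3.14, 0.0, 1.651]
contact_force: [-0.1, -0.1, -0.5]
gripper_width: 0.0208
finger_force: 24.6
```

Run:
```python
from h import *
import cv2
im=camera("side")
a=im[140:260,225:345]
o=np.hstack([cv2.resize(a,(400,400),interpolation=cv2.INTER_CUBIC),cv2.resize(im[270:370,300:420],(400,400),interpolation=cv2.INTER_CUBIC)])
cv2.imwrite("pics/g4.png",o)
go(.455,.312,.13,98.6)
```

```text
offset [ 31.59 -11.78   0.14] dr [ 0.    0.   -0.07]
```

View pics/g4.png

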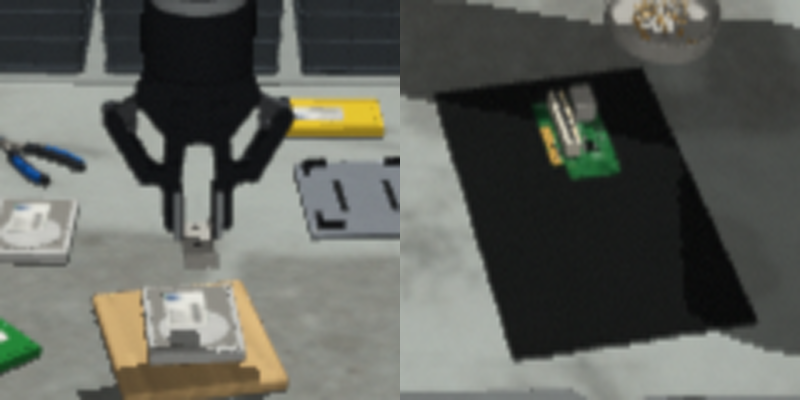

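Run:
```python
from h import *
import cv2
im=camera("side")
x,y,w,h,s=265,170,50,60,10
c=cv2.resize(im[y:y+h,x:x+w],None,fx=s,fy=s,interpolation=cv2.INTER_CUBIC)
for i in range(0,w,10): cv2.putText(c,str(x+i),(i*s,12),0,.4,(0,0,255))
for i in range(0,h,10): cv2.putText(c,str(y+i),(0,i*s+4),0,.4,(0,0,255))
cv2.imwrite("pics/g5.png",c)
for z in(.103,.115):
  for dy in(-.035,.035):
    for dx in(-.011,.011): print(z,dy,dx,w2px("side",(.598+dx-dy*.08,.0064+dy,z)).round(1))
```

```text
0.103 -0.035 -0.011 [287.9 206. ]
0.103 -0.035 0.011 [278.8 205.9]
0.103 0.035 -0.011 [290.2 219.9]
0.103 0.035 0.011 [280.6 219.9]
0.115 -0.035 -0.011 [287.9 201.5]
0.115 -0.035 0.011 [278.8 201.4]
0.115 0.035 -0.011 [290.3 215.3]
0.115 0.035 0.011 [280.6 215.3]
```

View pics/g5.png

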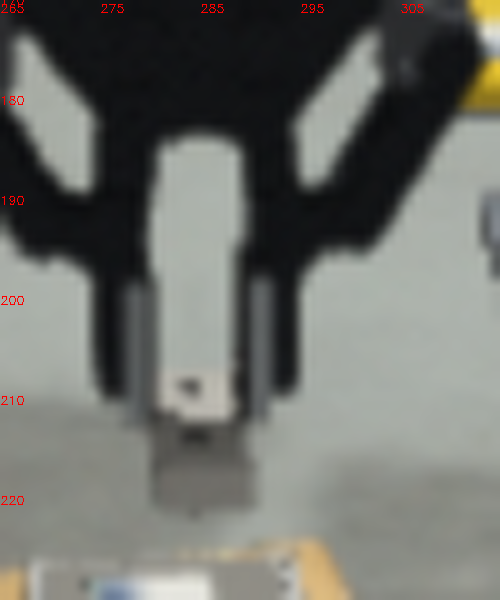

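The bracket is held level: its front bottom edge is at row 220, against 219.9 predicted. The board lies on the mat. I'll carry the bracket beside it.

send_rows --series '[{"claw": 255, "offset": [1.0, -0.4, 0], "dr": [0, 0, 0]}, {"claw": 255, "offset": [3.0, -1.1, 0], "dr": [0, 0, 0]}, {"claw": 255, "offset": [6.0, -2.2, 0], "dr": [0, 0, 0]}, {"claw": 255, "offset": [9.5, -3.5, 0], "dr": [0, 0, -0.03]}, {"claw": 255, "offset": [13.0, -4.8, 0], "dr": [0, 0, -0.06]}, {"claw": 255, "offset": [16.5, -6.1, 0], "dr": [0, 0, -0.07]}, {"claw": 255, "offset": [20.0, -7.4, 0], "dr": [0, 0, -0.07]}, {"claw": 255, "offset": [23.5, -8.7, 0], "dr": [0, 0, -0.07]}, {"claw": 255, "offset": [27.0, -10.0, 0], "dr": [0, 0, -0.07]}, {"claw": 255, "offset": [30, -11.2, 1.0], "dr": [0, 0, -0.07]}, {"claw": 255, "offset": [31.6, -11.8, 3.0], "dr": [0, 0, -0.07]}, {"claw": 255, "offset": [31.6, -11.8, 5.5], "dr": [0, 0, -0.07]}, {"claw": 255, "offset": [31.6, -11.8, 7.5], "dr": [0, 0, -0.07]}, {"claw": 255, "offset": [31.6, -11.8, 9.0], "dr": [0, 0, -0.07]}, {"claw": 255, "offset": [31.6, -11.8, 9.6], "dr": [0, 0, -0.07]}, {"claw": 255, "offset": [31.6, -11.8, 9.8], "dr": [0, 0, -0.07]}, {"claw": 255, "offset": [31.6, -11.8, 9.8], "dr": [0, 0, -0.07]}]'

```text
t: 12.25
tool_pos: [0.4544, 0.3121, 0.0333]
tool_rot: [-3.141, 0.0, 1.721]
contact_force: [-0.3, -0.4, -0.6]
gripper_width: 0.0207
finger_force: 24.6
```

send_rows --series '[{"claw": 255, "offset": [0, 0, 0.1], "dr": [0, 0, 0]}, {"claw": 255, "offset": [0, 0, 0.1], "dr": [0, 0, 0]}, {"claw": 190, "offset": [0, 0, 0.1], "dr": [0, 0, 0]}, {"claw": 150, "offset": [0, 0, 0.1], "dr": [0, 0, 0]}, {"claw": 100, "offset": [0, 0, 0.1], "dr": [0, 0, 0]}, {"claw": 60, "offset": [0, 0, 0.1], "dr": [0, 0, 0]}, {"claw": 60, "offset": [0, 0, 0.1], "dr": [0, 0, 0]}, {"claw": 60, "offset": [0, 0, -3], "dr": [0, 0, 0]}, {"claw": 0, "offset": [0, 0, -6], "dr": [0, 0, 0]}, {"claw": 0, "offset": [0, 0, -10], "dr": [0, 0, 0]}, {"claw": 0, "offset": [0, 0, -10], "dr": [0, 0, 0]}]'

```text
t: 13.35
tool_pos: [0.4579, 0.3137, 0.1384]
tool_rot: [3.133, -0.003, 1.721]
contact_force: [1.5, 0.6, 1.0]
gripper_width: 0.0852
finger_force: 0.0
```

Run:
```python
from h import *
import cv2
t=camera("top");s=camera("side")
x,y,w,h,k=230,195,60,48,10
c=cv2.resize(t[y:y+h,x:x+w],None,fx=k,fy=k,interpolation=cv2.INTER_CUBIC)
for i in range(0,w,10): cv2.putText(c,str(x+i),(i*k,12),0,.4,(0,0,255))
for i in range(0,h,10): cv2.putText(c,str(y+i),(0,i*k+4),0,.4,(0,0,255))
d=cv2.resize(s[280:370,290:415],(200,144));e=np.zeros((480,200,3),np.uint8);e[:144]=d
cv2.imwrite("pics/g6.png",np.hstack([c,e]))
go(.6026,-.0298,.13,95.2)
```

```text
offset [-36.04   9.44   0.42] dr [ 0.002 -0.001  0.059]
```

View pics/g6.png

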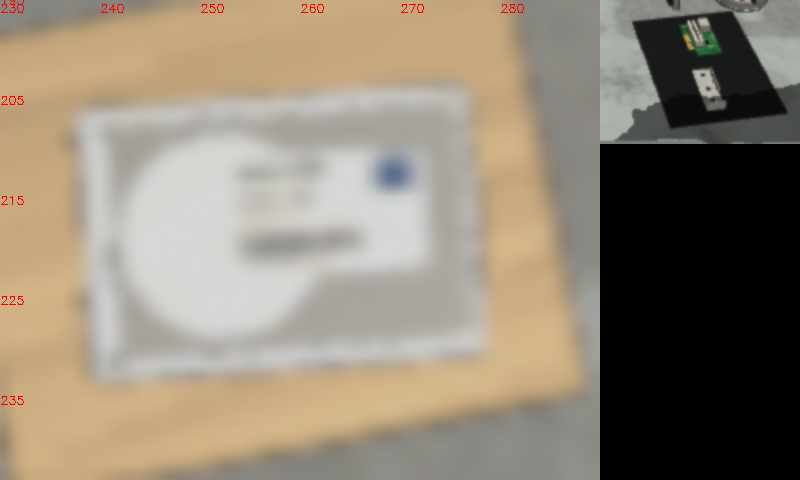

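The drive is bare and undisturbed, centred at (257.7,218.2), and both parts lie on the mat. Before descending I'll get the fingertip height at a wide opening from the g1 picture.

Run:
```python
from h import *
u,v=w2px("side",(.606,-.04,.03)).astype(int)
pu,pv=u-37+515/5.3-398/5.3, v-45+222/5.3
print(pu,pv)
for z in(.024,.03,.036,.042): print(z,[w2px("side",(.606+d,-.066+.011,z)).round(1) for d in(.033,-.033)])
rect("top",[(237.5,206),(276.3,203.3),(278,230.3),(239,233)],.023)
```

```text
266.07547169811323 225.8867924528302
0.024 [array([268.3, 228.9]), array([294.5, 229. ])]
0.03 [array([268.3, 226.8]), array([294.5, 227. ])]
0.036 [array([268.3, 224.7]), array([294.5, 224.9])]
0.042 [array([268.2, 222.7]), array([294.5, 222.8])]
c [ 0.603  -0.0285] edges [(np.float64(98.6), np.float64(-84.4)), (np.float64(68.8), np.float64(-174.8)), (np.float64(98.5), np.float64(95.6)), (np.float64(68.6), np.float64(5.2))]
```

send_rows --series '[{"claw": 0, "offset": [-4, 1, 0], "dr": [0, 0, 0.05]}, {"claw": 0, "offset": [-8, 2.1, 0], "dr": [0, 0, 0.06]}, {"claw": 0, "offset": [-12, 3.2, 0], "dr": [0, 0, 0.06]}, {"claw": 0, "offset": [-16, 4.2, 0], "dr": [0, 0, 0.06]}, {"claw": 0, "offset": [-20, 5.2, 0], "dr": [0, 0, 0.06]}, {"claw": 0, "offset": [-24, 6.3, 0], "dr": [0, 0, 0.06]}, {"claw": 0, "offset": [-28, 7.4, 0], "dr": [0, 0, 0.06]}, {"claw": 0, "offset": [-32, 8.4, 0], "dr": [0, 0, 0.06]}, {"claw": 0, "offset": [-35, 9.2, 0], "dr": [0, 0, 0.06]}, {"claw": 0, "offset": [-36, 9.4, 0], "dr": [0, 0, 0.06]}, {"claw": 0, "offset": [-36, 9.4, 0], "dr": [0, 0, 0.06]}, {"claw": 0, "offset": [-36, 9.4, 0], "dr": [0, 0, 0.06]}, {"claw": 0, "offset": [-36, 9.4, 0], "dr": [0, 0, 0.06]}]'

```text
t: 14.75
tool_pos: [0.6005, -0.0283, 0.1328]
tool_rot: [-3.14, -0.001, 1.663]
contact_force: [-0.2, 0.6, -0.5]
gripper_width: 0.0855
finger_force: 0.0
```

Run:
```python
from h import *
go(.603,-.0295,.034,95.2)
```

```text
offset [-0.15  0.25  9.88] dr [-0.001 -0.001  0.001]
```

send_rows --series '[{"claw": 0, "offset": [-0.1, 0.2, 3], "dr": [0, 0, 0]}, {"claw": 0, "offset": [-0.1, 0.2, 6], "dr": [0, 0, 0]}, {"claw": 0, "offset": [-0.1, 0.2, 8], "dr": [0, 0, 0]}, {"claw": 0, "offset": [-0.1, 0.2, 9.3], "dr": [0, 0, 0]}, {"claw": 0, "offset": [-0.1, 0.2, 10.2], "dr": [0, 0, 0]}, {"claw": 0, "offset": [-0.1, 0.2, 10.2], "dr": [0, 0, 0]}, {"claw": 20, "offset": [-0.1, 0.2, 10.2], "dr": [0, 0, 0]}, {"claw": 40, "offset": [-0.1, 0.2, 10.2], "dr": [0, 0, 0]}, {"claw": 60, "offset": [-0.1, 0.2, 10.2], "dr": [0, 0, 0]}, {"claw": 80, "offset": [-0.1, 0.2, 10.2], "dr": [0, 0, 0]}, {"claw": 100, "offset": [-0.1, 0.2, 10.2], "dr": [0, 0, 0]}, {"claw": 120, "offset": [-0.1, 0.2, 10.2], "dr": [0, 0, 0]}]' --squeeze 35

```text
t: 15.95
tool_pos: [0.6043, -0.0308, 0.0328]
tool_rot: [3.14, 0.0, 1.661]
contact_force: [-1.5, 0.5, 4.9]
gripper_width: 0.0677
finger_force: 39.2
```

Run:
```python
from h import *
print(get_state()["contact_force"],get_state()["ft_torque"])
```

```text
[-1.52072084  0.49547373  4.93075837] [0.0432931  0.41873524 0.03231985]
```

send_rows --series '[{"claw": 255, "offset": [0, 0, -0.3], "dr": [0, 0, 0]}, {"claw": 255, "offset": [0, 0, -1.0], "dr": [0, 0, 0]}, {"claw": 255, "offset": [0, 0, -2.0], "dr": [0, 0, 0]}, {"claw": 255, "offset": [0, 0, -4.0], "dr": [0, 0, 0]}, {"claw": 255, "offset": [0, 0, -6.0], "dr": [0, 0, 0]}, {"claw": 255, "offset": [0, 0, -7.5], "dr": [0, 0, 0]}, {"claw": 255, "offset": [0, 0, -8.0], "dr": [0, 0, 0]}, {"claw": 255, "offset": [0, 0, -8.0], "dr": [0, 0, 0]}, {"claw": 255, "offset": [0, 0, -8.0], "dr": [0, 0, 0]}]'

```text
t: 16.85
tool_pos: [0.6031, -0.0306, 0.1108]
tool_rot: [-3.141, -0.0, 1.661]
contact_force: [0.2, -0.6, -1.1]
gripper_width: 0.0679
finger_force: 39.7
```

Run:
```python
from h import *
import cv2
im=camera("side")
x,y,w,h,s=235,150,120,100,6
c=cv2.resize(im[y:y+h,x:x+w],None,fx=s,fy=s,interpolation=cv2.INTER_CUBIC)
for i in range(0,w,10): cv2.putText(c,str(x+i),(i*s,12),0,.4,(0,0,255))
for i in range(0,h,10): cv2.putText(c,str(y+i),(0,i*s+4),0,.4,(0,0,255))
cv2.imwrite("pics/g7.png",c)
st=get_state()
a=np.radians(5.2)
for z in (.0208,):
  b=st["tool_pos"][2]-z
  for dx,dy in((-.035,-.05),(.035,-.05),(.035,.05),(-.035,.05)):
    p=(.6035+dx*np.cos(a)-dy*np.sin(a),-.0285+dx*np.sin(a)+dy*np.cos(a))
    print(dx,dy,"bottom",w2px("side",(*p,b)).round(1),"top",w2px("side",(*p,b+.011)).round(1))
# cradle: lug marks
rect("top",[(325.5,262.0),(374.5,260.3),(377,297.3),(327.5,299.8)],.013)
rect("top",[(339,271.2),(362,270.3),(363,287.8),(340,288.7)],.006)
```

```text
-0.035 -0.05 bottom [294.6 201.1] top [294.6 197.2]
0.035 -0.05 bottom [266.7 202.1] top [266.7 198.1]
0.035 0.05 bottom [268.9 221.3] top [268.8 217.2]
-0.035 0.05 bottom [298.8 220.2] top [298.9 216. ]
c [ 0.4545 -0.2685] edges [(np.float64(124.4), np.float64(-86.5)), (np.float64(92.7), np.float64(-175.7)), (np.float64(124.8), np.float64(94.4)), (np.float64(94.5), np.float64(4.0))]
c [ 0.4549 -0.2693] edges [(np.float64(58.6), np.float64(-86.2)), (np.float64(44.1), np.float64(-176.2)), (np.float64(58.4), np.float64(93.7)), (np.float64(44.0), np.float64(4.1))]
```

View pics/g7.png

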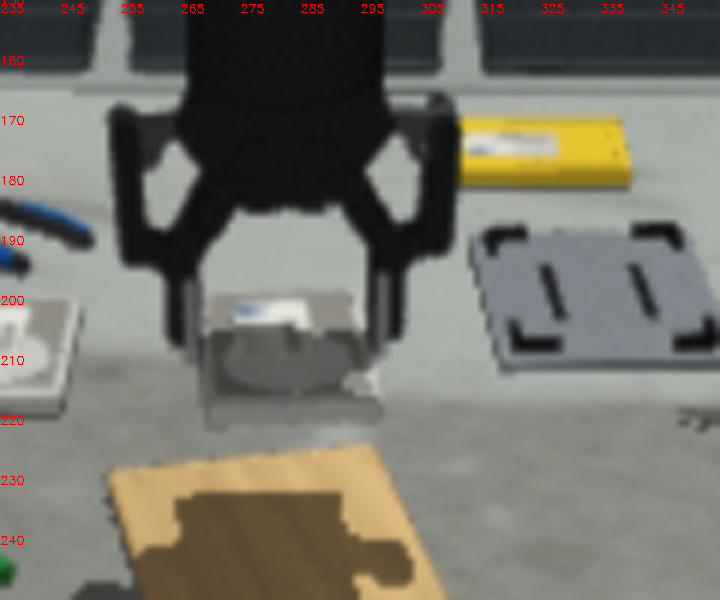

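The drive is held level: its front bottom edge is at row 220–221, as predicted. To the cradle, centre (0.455,-0.269), axis 94°.

Run:
```python
from h import *
go(.455,-.271,.06,94)
```

```text
offset [-22.62 -16.89   5.07] dr [-0.001 -0.     0.02 ]
```

send_rows --series '[{"claw": 255, "offset": [-0.8, -0.6, 0], "dr": [0, 0, 0]}, {"claw": 255, "offset": [-2.4, -1.8, 0], "dr": [0, 0, 0]}, {"claw": 255, "offset": [-4.8, -3.6, 0], "dr": [0, 0, 0]}, {"claw": 255, "offset": [-7.6, -5.7, 0], "dr": [0, 0, 0.02]}, {"claw": 255, "offset": [-10.5, -7.8, 0], "dr": [0, 0, 0.02]}, {"claw": 255, "offset": [-13.5, -10.1, 0], "dr": [0, 0, 0.02]}, {"claw": 255, "offset": [-16.5, -12.3, 0], "dr": [0, 0, 0.02]}, {"claw": 255, "offset": [-19.2, -14.3, 0], "dr": [0, 0, 0.02]}, {"claw": 255, "offset": [-21.4, -16, 0.5], "dr": [0, 0, 0.02]}, {"claw": 255, "offset": [-22.6, -16.9, 1.5], "dr": [0, 0, 0.02]}, {"claw": 255, "offset": [-22.6, -16.9, 3.5], "dr": [0, 0, 0.02]}, {"claw": 255, "offset": [-22.6, -16.9, 5.0], "dr": [0, 0, 0.02]}, {"claw": 255, "offset": [-22.6, -16.9, 5.0], "dr": [0, 0, 0.02]}, {"claw": 255, "offset": [-22.6, -16.9, 5.0], "dr": [0, 0, 0.02]}]'

```text
t: 18.3
tool_pos: [0.4551, -0.2704, 0.0607]
tool_rot: [-3.14, -0.001, 1.641]
contact_force: [0.2, -0.0, -0.4]
gripper_width: 0.0678
finger_force: 39.8
```

Run:
```python
from h import *
go(.455,-.271,.0275,94)
```

```text
offset [-0.07 -0.01  3.32] dr [-0.001 -0.001  0.001]
```

send_rows --series '[{"claw": 255, "offset": [0, 0, 1], "dr": [0, 0, 0]}, {"claw": 255, "offset": [0, 0, 2], "dr": [0, 0, 0]}, {"claw": 255, "offset": [0, 0, 2.8], "dr": [0, 0, 0]}, {"claw": 255, "offset": [0, 0, 3.1], "dr": [0, 0, 0]}, {"claw": 255, "offset": [0, 0, 3.3], "dr": [0, 0, 0]}, {"claw": 255, "offset": [0, 0, 3.3], "dr": [0, 0, 0]}, {"claw": 255, "offset": [0, 0, 3.3], "dr": [0, 0, 0]}]'

```text
t: 19.0
tool_pos: [0.4557, -0.2711, 0.0285]
tool_rot: [3.141, 0.0, 1.641]
contact_force: [-0.2, -0.0, -0.7]
gripper_width: 0.0676
finger_force: 39.8
```

send_rows --series '[{"claw": 255, "offset": [0, 0, 0.1], "dr": [0, 0, 0]}, {"claw": 255, "offset": [0, 0, 0.15], "dr": [0, 0, 0]}, {"claw": 255, "offset": [0, 0, 0.15], "dr": [0, 0, 0]}, {"claw": 40, "offset": [0, 0, 0.15], "dr": [0, 0, 0]}, {"claw": 20, "offset": [0, 0, 0.15], "dr": [0, 0, 0]}, {"claw": 0, "offset": [0, 0, 0.15], "dr": [0, 0, 0]}, {"claw": 0, "offset": [0, 0, 0.15], "dr": [0, 0, 0]}, {"claw": 0, "offset": [0, 0, 0.15], "dr": [0, 0, 0]}, {"claw": 0, "offset": [0, 0, -1.5], "dr": [0, 0, 0]}, {"claw": 0, "offset": [0, 0, -4], "dr": [0, 0, 0]}, {"claw": 0, "offset": [0, 0, -8], "dr": [0, 0, 0]}, {"claw": 0, "offset": [0, 0, -10], "dr": [0, 0, 0]}, {"claw": 0, "offset": [0, 0, -10], "dr": [0, 0, 0]}]'

```text
t: 20.3
tool_pos: [0.4574, -0.2724, 0.1315]
tool_rot: [3.137, 0.004, 1.641]
contact_force: [1.2, 0.3, 0.3]
gripper_width: 0.0853
finger_force: 0.0
```

Run:
```python
from h import *
go(.53,.0,.13,96)
go(.455,.2206,.13,98.6)
```

```text
offset [26.67  9.15  0.08] dr [ 0.004  0.004 -0.035]
offset [49.2   3.21 -0.05] dr [ 0.004  0.004 -0.08 ]
```

send_rows --series '[{"claw": 0, "offset": [4, 1.4, 0], "dr": [0, 0, -0.035]}, {"claw": 0, "offset": [8, 2.7, 0], "dr": [0, 0, -0.035]}, {"claw": 0, "offset": [12, 4.1, 0], "dr": [0, 0, -0.035]}, {"claw": 0, "offset": [16, 5.5, 0], "dr": [0, 0, -0.035]}, {"claw": 0, "offset": [20, 6.9, 0], "dr": [0, 0, -0.035]}, {"claw": 0, "offset": [24, 8.2, 0], "dr": [0, 0, -0.035]}, {"claw": 0, "offset": [26.7, 9.1, 0], "dr": [0, 0, -0.035]}, {"claw": 0, "offset": [26.7, 9.1, 0], "dr": [0, 0, -0.035]}, {"claw": 0, "offset": [26.7, 9.1, 0], "dr": [0, 0, -0.035]}]'

```text
t: 21.2
tool_pos: [0.5269, 0.0022, 0.1273]
tool_rot: [-3.14, 0.0, 1.677]
contact_force: [-0.3, 0.3, 0.3]
gripper_width: 0.0849
finger_force: 0.0
```

Run:
```python
from h import *
import cv2
t=camera("top")
def crop(x,y,w,h,s):
    c=cv2.resize(t[y:y+h,x:x+w],None,fx=s,fy=s,interpolation=cv2.INTER_CUBIC)
    for i in range(0,w,10):
        cv2.putText(c,str(x+i),(i*s,12),0,.35,(0,0,255));cv2.line(c,(i*s,0),(i*s,4),(0,0,255))
    for i in range(0,h,10):
        cv2.putText(c,str(y+i),(6,i*s+4),0,.35,(0,0,255));cv2.line(c,(0,i*s),(4,i*s),(0,0,255))
    return c
A=crop(318,250,66,56,6)
B=crop(98,240,88,70,9)[:600]
B=cv2.resize(crop(110,250,50,50,8),(400,400))
cv2.imwrite("pics/g8.png",np.hstack([cv2.resize(A,(396,336)),B[:336]]))
go(.455,.2206,.13,98.6)
```

```text
offset [22.54 -4.85 -0.25] dr [-0.002  0.    -0.045]
```

View pics/g8.png

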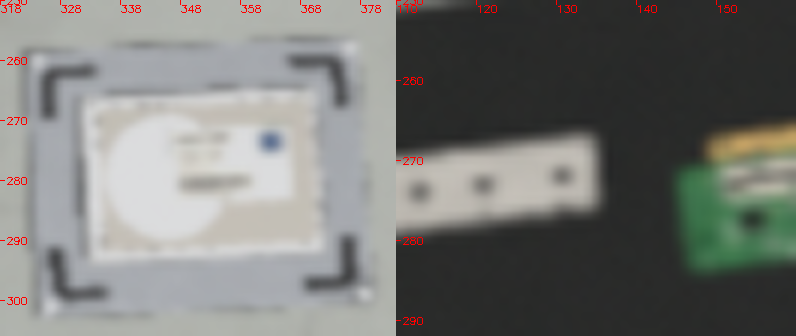

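The drive lies flat inside all four lugs, with crop corners about (332,266), (370,265), (371,291) and (333,293). Next I'll measure the two parts on the mat by segmentation.

```bash
cat > seg.py <<'E'
from h import *
import cv2
def seg(mask,z,org,s=4):
    n,l,st,c=cv2.connectedComponentsWithStats(mask)
    for i in range(1,n):
        if st[i,4]>100*s*s:
            pts=np.argwhere(l==i)[:,::-1]/s+np.array(org)-.375
            W=np.array([px2w("top",u,v,z)[:2] for u,v in pts[::3]])*1e3
            print(np.array(cv2.minAreaRect(W.astype(np.float32))[:2]).round(1).tolist(),cv2.minAreaRect(W.astype(np.float32))[2],"mean",W.mean(0).round(1))
if __name__=="__main__":
    t=camera("top")[247:300,105:180]
    b=cv2.resize(t,None,fx=4,fy=4,interpolation=cv2.INTER_CUBIC)
    m=(b.max(2)>75).astype(np.uint8)
    m=cv2.morphologyEx(m,cv2.MORPH_CLOSE,np.ones((15,15)))
    for z in(.005,.015): seg(m,z,(105,247))
E
python3 seg.py
```

```text
[[456.4, 220.8], [43.8, 65.0]] 7.838902473449707 mean [456.3 221. ]Traceback (most recent call last):
  File "seg.py", line 15, in <module>
    for z in(.005,.015): seg(m,z,(105,247))
                         ~~~^^^^^^^^^^^^^^^
  File "seg.py", line 8, in seg
    W=np.array([px2w("top",u,v,z)[:2] for u,v in pts[::3]])*1e3
                ~~~~^^^^^^^^^^^^^
  File "h.py", line 4, in px2w
    m=camera_model(cam);T=m["world_from_camera"]
ValueError: time passes only in moves, steps and waits
```

```bash
sed -i 's/^from cell import \*/from cell import *\nimport cell,functools\ncamera_model=functools.cache(cell.camera_model)/' h.py; python3 seg.py; python3 -c "
from h import *
go(.4555,.2206,.13,98.6);print(get_state()['t'])"
```

```text
[[456.4, 221.0], [43.9, 64.7]] 7.838773250579834 mean [456.2 221. ]
[[456.4, 316.3], [26.7, 78.4]] 8.955636978149414 mean [456.3 316.1]
[[456.7, 218.6], [43.5, 64.2]] 7.838768482208252 mean [456.5 218.7]
[[456.7, 313.2], [26.5, 77.8]] 8.955757141113281 mean [456.7 312.9]
offset [22.61 -4.85 -0.22] dr [-0.001  0.    -0.047]
21.35
```

send_rows --series '[{"claw": 40, "offset": [4, -0.9, 0], "dr": [0, 0, -0.03]}, {"claw": 40, "offset": [8, -1.7, 0], "dr": [0, 0, -0.045]}, {"claw": 40, "offset": [12, -2.6, 0], "dr": [0, 0, -0.045]}, {"claw": 40, "offset": [16, -3.4, 0], "dr": [0, 0, -0.045]}, {"claw": 40, "offset": [20, -4.3, 0], "dr": [0, 0, -0.045]}, {"claw": 40, "offset": [22.6, -4.8, 0], "dr": [0, 0, -0.045]}, {"claw": 40, "offset": [22.6, -4.8, 0], "dr": [0, 0, -0.045]}, {"claw": 40, "offset": [22.6, -4.8, 0], "dr": [0, 0, -0.045]}, {"claw": 40, "offset": [22.6, -4.8, 0], "dr": [0, 0, -0.045]}]' --squeeze 25

```text
t: 22.25
tool_pos: [0.4567, 0.2202, 0.1282]
tool_rot: [3.142, 0.0, 1.719]
contact_force: [-0.1, 1.2, -0.4]
gripper_width: 0.072
finger_force: 0.0
```

```bash
python3 -c "
from h import *
go(.4555,.2203,.028,98.6)"
```

```text
offset [ 0.03 -0.12 10.02] dr [ 0.     0.    -0.002]
```

send_rows --series '[{"claw": 40, "offset": [0, -0.1, 3], "dr": [0, 0, 0]}, {"claw": 40, "offset": [0, -0.1, 6], "dr": [0, 0, 0]}, {"claw": 40, "offset": [0, -0.1, 8], "dr": [0, 0, 0]}, {"claw": 50, "offset": [0, -0.1, 9.3], "dr": [0, 0, 0]}, {"claw": 60, "offset": [0, -0.1, 10], "dr": [0, 0, 0]}, {"claw": 80, "offset": [0, -0.1, 10], "dr": [0, 0, 0]}, {"claw": 100, "offset": [0, -0.1, 10], "dr": [0, 0, 0]}, {"claw": 120, "offset": [0, -0.1, 10], "dr": [0, 0, 0]}, {"claw": 140, "offset": [0, -0.1, 10], "dr": [0, 0, 0]}, {"claw": 170, "offset": [0, -0.1, 10], "dr": [0, 0, 0]}, {"claw": 200, "offset": [0, -0.1, 10], "dr": [0, 0, 0]}, {"claw": 255, "offset": [0, -0.1, 10], "dr": [0, 0, 0]}, {"claw": 255, "offset": [0, -0.1, 10], "dr": [0, 0, 0]}]'

```text
t: 23.55
tool_pos: [0.4559, 0.2215, 0.0293]
tool_rot: [3.14, 0.0, 1.721]
contact_force: [-0.5, -1.1, 5.5]
gripper_width: 0.0385
finger_force: 25.2
```

send_rows --series '[{"claw": 255, "offset": [0, 0, -0.3], "dr": [0, 0, 0]}, {"claw": 255, "offset": [0, 0, -1], "dr": [0, 0, 0]}, {"claw": 255, "offset": [0, 0, -2], "dr": [0, 0, 0]}, {"claw": 255, "offset": [0, 0, -4], "dr": [0, 0, 0]}, {"claw": 255, "offset": [0, 0, -6.5], "dr": [0, 0, 0]}, {"claw": 255, "offset": [0, 0, -8], "dr": [0, 0, 0]}, {"claw": 255, "offset": [0, 0, -8], "dr": [0, 0, 0]}, {"claw": 255, "offset": [0, 0, -8], "dr": [0, 0, 0]}]'

```text
t: 24.35
tool_pos: [0.4554, 0.2214, 0.1086]
tool_rot: [3.141, -0.0, 1.721]
contact_force: [-0.7, 0.2, -0.5]
gripper_width: 0.0383
finger_force: 25.4
```

```bash
python3 -c "
from h import *
go(.607,-.0245,.11,102.5)"
```

```text
offset [-26.59  11.32  -0.13] dr [ 0.001 -0.    -0.068]
```

send_rows --series '[{"claw": 255, "offset": [-1, 0.4, 0], "dr": [0, 0, 0]}, {"claw": 255, "offset": [-3, 1.3, 0], "dr": [0, 0, -0.02]}, {"claw": 255, "offset": [-6, 2.6, 0], "dr": [0, 0, -0.04]}, {"claw": 255, "offset": [-9.5, 4.1, 0], "dr": [0, 0, -0.06]}, {"claw": 255, "offset": [-13, 5.6, 0], "dr": [0, 0, -0.068]}, {"claw": 255, "offset": [-16.5, 7.1, 0], "dr": [0, 0, -0.068]}, {"claw": 255, "offset": [-20, 8.6, 0], "dr": [0, 0, -0.068]}, {"claw": 255, "offset": [-23, 9.8, 0], "dr": [0, 0, -0.068]}, {"claw": 255, "offset": [-25.4, 10.8, 0.5], "dr": [0, 0, -0.068]}, {"claw": 255, "offset": [-26.6, 11.3, 1.5], "dr": [0, 0, -0.068]}, {"claw": 255, "offset": [-26.6, 11.3, 3.5], "dr": [0, 0, -0.068]}, {"claw": 255, "offset": [-26.6, 11.3, 5], "dr": [0, 0, -0.068]}, {"claw": 255, "offset": [-26.6, 11.3, 5], "dr": [0, 0, -0.068]}, {"claw": 255, "offset": [-26.6, 11.3, 5], "dr": [0, 0, -0.068]}]'

```text
t: 25.75
tool_pos: [0.6057, -0.0245, 0.0573]
tool_rot: [-3.139, -0.001, 1.789]
contact_force: [0.6, 0.1, -0.7]
gripper_width: 0.0385
finger_force: 25.4
```

```bash
python3 -c "
from h import *
go(.607,-.0240,.0395,102.5)"
```

```text
offset [0.02 0.14 1.78] dr [-0.002 -0.001  0.   ]
```

send_rows --series '[{"claw": 255, "offset": [0, 0.1, 0.6], "dr": [0, 0, 0]}, {"claw": 255, "offset": [0, 0.1, 1.2], "dr": [0, 0, 0]}, {"claw": 255, "offset": [0, 0.1, 1.6], "dr": [0, 0, 0]}, {"claw": 255, "offset": [0, 0.1, 1.8], "dr": [0, 0, 0]}, {"claw": 255, "offset": [0, 0.1, 1.8], "dr": [0, 0, 0]}, {"claw": 255, "offset": [0, 0.1, 1.8], "dr": [0, 0, 0]}]'

```text
t: 26.35
tool_pos: [0.6078, -0.0246, 0.0404]
tool_rot: [3.141, 0.0, 1.789]
contact_force: [0.1, -0.2, -0.7]
gripper_width: 0.0388
finger_force: 25.4
```

send_rows --series '[{"claw": 255, "offset": [0, 0, 0.1], "dr": [0, 0, 0]}, {"claw": 255, "offset": [0, 0, 0.2], "dr": [0, 0, 0]}, {"claw": 255, "offset": [0, 0, 0.2], "dr": [0, 0, 0]}, {"claw": 120, "offset": [0, 0, 0.2], "dr": [0, 0, 0]}, {"claw": 90, "offset": [0, 0, 0.2], "dr": [0, 0, 0]}, {"claw": 60, "offset": [0, 0, 0.2], "dr": [0, 0, 0]}, {"claw": 60, "offset": [0, 0, 0.2], "dr": [0, 0, 0]}, {"claw": 60, "offset": [0, 0, 0.2], "dr": [0, 0, 0]}, {"claw": 60, "offset": [0, 0, -2], "dr": [0, 0, 0]}, {"claw": 60, "offset": [0, 0, -5], "dr": [0, 0, 0]}, {"claw": 60, "offset": [0, 0, -9], "dr": [0, 0, 0]}, {"claw": 60, "offset": [0, 0, -9], "dr": [0, 0, 0]}]'

```text
t: 27.55
tool_pos: [0.6114, -0.0251, 0.1359]
tool_rot: [3.133, 0.004, 1.789]
contact_force: [0.1, -0.3, 0.2]
gripper_width: 0.0651
finger_force: 0.0
```

```bash
python3 -c "
from h import *
go(.456,.3135,.13,98.8)"
```

```text
offset [36.42 -7.85  0.39] dr [0.009 0.003 0.065]
```

send_rows --series '[{"claw": 60, "offset": [4, -0.9, 0], "dr": [0, 0, 0.04]}, {"claw": 60, "offset": [8, -1.7, 0], "dr": [0, 0, 0.065]}, {"claw": 60, "offset": [12, -2.6, 0], "dr": [0, 0, 0.065]}, {"claw": 60, "offset": [16, -3.4, 0], "dr": [0, 0, 0.065]}, {"claw": 60, "offset": [20, -4.3, 0], "dr": [0, 0, 0.065]}, {"claw": 60, "offset": [24, -5.2, 0], "dr": [0, 0, 0.065]}, {"claw": 60, "offset": [28, -6, 0], "dr": [0, 0, 0.065]}, {"claw": 60, "offset": [32, -6.9, 0], "dr": [0, 0, 0.065]}, {"claw": 60, "offset": [35.5, -7.6, 0], "dr": [0, 0, 0.065]}, {"claw": 60, "offset": [36.4, -7.8, 0], "dr": [0, 0, 0.065]}, {"claw": 60, "offset": [36.4, -7.8, 0], "dr": [0, 0, 0.065]}, {"claw": 60, "offset": [36.4, -7.8, 0], "dr": [0, 0, 0.065]}]'

```text
t: 28.75
tool_pos: [0.453, 0.3133, 0.13]
tool_rot: [-3.141, 0.001, 1.723]
contact_force: [0.6, -0.2, -0.1]
gripper_width: 0.0652
finger_force: 0.0
```

Run:
```python
from seg import *
go(.456,.3135,.033,98.8)
t=camera("top");x,y=220,185
b=cv2.resize(t[y:y+65,x:x+75],None,fx=4,fy=4,interpolation=cv2.INTER_CUBIC)
np.save("pile.npy",t)
hsv=cv2.cvtColor(b,cv2.COLOR_BGR2HSV)
wood=((hsv[...,0]>8)&(hsv[...,0]<25)&(hsv[...,1]>70)).astype(np.uint8)
green=((hsv[...,0]>45)&(hsv[...,0]<85)&(hsv[...,1]>100)).astype(np.uint8)
print("wood");
n=cv2.morphologyEx(wood,cv2.MORPH_CLOSE,np.ones((9,9)))
seg(n,.012,(x,y))
# everything within board that is not wood
c=max(cv2.findContours(n,0,2)[0],key=cv2.contourArea);f=np.zeros_like(n);cv2.drawContours(f,[cv2.convexHull(c)],-1,1,-1)
print("pcb nonwood");pc=cv2.morphologyEx(((f==1)&(wood==0)).astype(np.uint8),cv2.MORPH_OPEN,np.ones((15,15)))
seg(pc,.016,(x,y))
print("green");seg(cv2.morphologyEx(green,cv2.MORPH_CLOSE,np.ones((25,25))),.016,(x,y))
```

```text
offset [-0.02  0.3   9.7 ] dr [-0.     0.001 -0.001]
wood
[[607.7, -22.1], [118.2, 148.0]] 12.688018798828125 mean [607.3 -21.4]
pcb nonwood
[[609.4, -25.3], [41.0, 64.7]] 12.712057113647461 mean [608.  -26.6]
green
```

send_rows --series '[{"claw": 60, "offset": [0.1, 0.3, 3], "dr": [0, 0, 0]}, {"claw": 60, "offset": [0.1, 0.3, 6], "dr": [0, 0, 0]}, {"claw": 60, "offset": [0.1, 0.3, 8], "dr": [0, 0, 0]}, {"claw": 70, "offset": [0.1, 0.3, 9.2], "dr": [0, 0, 0]}, {"claw": 90, "offset": [0.1, 0.3, 9.8], "dr": [0, 0, 0]}, {"claw": 110, "offset": [0.1, 0.3, 9.8], "dr": [0, 0, 0]}, {"claw": 130, "offset": [0.1, 0.3, 9.8], "dr": [0, 0, 0]}, {"claw": 150, "offset": [0.1, 0.3, 9.8], "dr": [0, 0, 0]}, {"claw": 170, "offset": [0.1, 0.3, 9.8], "dr": [0, 0, 0]}, {"claw": 190, "offset": [0.1, 0.3, 9.8], "dr": [0, 0, 0]}, {"claw": 255, "offset": [0.1, 0.3, 9.8], "dr": [0, 0, 0]}, {"claw": 255, "offset": [0.1, 0.3, 9.8], "dr": [0, 0, 0]}, {"claw": 255, "offset": [0.1, 0.3, 9.8], "dr": [0, 0, 0]}]'

```text
t: 30.1
tool_pos: [0.4559, 0.3157, 0.033]
tool_rot: [3.141, -0.0, 1.724]
contact_force: [-0.7, -0.6, 5.0]
gripper_width: 0.0203
finger_force: 24.7
```

send_rows --series '[{"claw": 255, "offset": [0, 0, -0.3], "dr": [0, 0, 0]}, {"claw": 255, "offset": [0, 0, -1], "dr": [0, 0, 0]}, {"claw": 255, "offset": [0, 0, -2], "dr": [0, 0, 0]}, {"claw": 255, "offset": [0, 0, -4], "dr": [0, 0, 0]}, {"claw": 255, "offset": [0, 0, -6.5], "dr": [0, 0, 0]}, {"claw": 255, "offset": [0, 0, -8], "dr": [0, 0, 0]}, {"claw": 255, "offset": [0, 0, -8], "dr": [0, 0, 0]}, {"claw": 255, "offset": [0, 0, -8], "dr": [0, 0, 0]}]'

```text
t: 30.9
tool_pos: [0.4558, 0.3155, 0.1126]
tool_rot: [3.141, -0.0, 1.724]
contact_force: [-0.1, -1.3, -0.7]
gripper_width: 0.0206
finger_force: 24.6
```

```bash
python3 -c "
from h import *
go(.6083,-.0255,.11,102.5)"
```

```text
offset [-36.02   9.88   0.26] dr [ 0.001 -0.    -0.065]
```

send_rows --series '[{"claw": 255, "offset": [-1, 0.3, 0], "dr": [0, 0, 0]}, {"claw": 255, "offset": [-3, 0.8, 0], "dr": [0, 0, -0.02]}, {"claw": 255, "offset": [-6, 1.6, 0], "dr": [0, 0, -0.04]}, {"claw": 255, "offset": [-9.5, 2.6, 0], "dr": [0, 0, -0.06]}, {"claw": 255, "offset": [-13, 3.6, 0], "dr": [0, 0, -0.065]}, {"claw": 255, "offset": [-16.5, 4.5, 0], "dr": [0, 0, -0.065]}, {"claw": 255, "offset": [-20, 5.5, 0], "dr": [0, 0, -0.065]}, {"claw": 255, "offset": [-23.5, 6.4, 0], "dr": [0, 0, -0.065]}, {"claw": 255, "offset": [-27, 7.4, 0], "dr": [0, 0, -0.065]}, {"claw": 255, "offset": [-30.5, 8.4, 0], "dr": [0, 0, -0.065]}, {"claw": 255, "offset": [-33.5, 9.2, 0], "dr": [0, 0, -0.065]}, {"claw": 255, "offset": [-35.4, 9.7, 0], "dr": [0, 0, -0.065]}, {"claw": 255, "offset": [-35.9, 9.9, 1], "dr": [0, 0, -0.065]}, {"claw": 255, "offset": [-35.9, 9.9, 2.5], "dr": [0, 0, -0.065]}, {"claw": 255, "offset": [-35.9, 9.9, 3.7], "dr": [0, 0, -0.065]}, {"claw": 255, "offset": [-35.9, 9.9, 3.7], "dr": [0, 0, -0.065]}, {"claw": 255, "offset": [-35.9, 9.9, 3.7], "dr": [0, 0, -0.065]}]'

```text
t: 32.6
tool_pos: [0.6074, -0.0234, 0.0747]
tool_rot: [-3.14, -0.001, 1.79]
contact_force: [0.1, 0.1, 0.0]
gripper_width: 0.0209
finger_force: 24.6
```

```bash
python3 -c "
from h import *
go(.6085,-.0247,.0565,102.5)"
```

```text
offset [-0.15  0.08  1.82] dr [-0.002 -0.001  0.001]
```

send_rows --series '[{"claw": 255, "offset": [-0.1, 0, 0.6], "dr": [0, 0, 0]}, {"claw": 255, "offset": [-0.1, 0, 1.2], "dr": [0, 0, 0]}, {"claw": 255, "offset": [-0.1, 0, 1.6], "dr": [0, 0, 0]}, {"claw": 255, "offset": [-0.1, 0, 1.8], "dr": [0, 0, 0]}, {"claw": 255, "offset": [-0.1, 0, 1.8], "dr": [0, 0, 0]}, {"claw": 255, "offset": [-0.1, 0, 1.8], "dr": [0, 0, 0]}]'

```text
t: 33.2
tool_pos: [0.6084, -0.0254, 0.0573]
tool_rot: [3.142, 0.0, 1.789]
contact_force: [0.1, 0.2, -0.1]
gripper_width: 0.0208
finger_force: 24.6
```

send_rows --series '[{"claw": 255, "offset": [0, 0, 0.1], "dr": [0, 0, 0]}, {"claw": 255, "offset": [0, 0, 0.2], "dr": [0, 0, 0]}, {"claw": 255, "offset": [0, 0, 0.2], "dr": [0, 0, 0]}, {"claw": 255, "offset": [0, 0, 0.2], "dr": [0, 0, 0]}]'

```text
t: 33.6
tool_pos: [0.6084, -0.0253, 0.0553]
tool_rot: [3.142, -0.0, 1.789]
contact_force: [0.6, 0.2, -0.4]
gripper_width: 0.0205
finger_force: 24.6
```

Release, rise, and move aside for a look.

send_rows --series '[{"claw": 190, "offset": [0, 0, 0], "dr": [0, 0, 0]}, {"claw": 160, "offset": [0, 0, 0], "dr": [0, 0, 0]}, {"claw": 130, "offset": [0, 0, 0], "dr": [0, 0, 0]}, {"claw": 100, "offset": [0, 0, 0], "dr": [0, 0, 0]}, {"claw": 80, "offset": [0, 0, 0], "dr": [0, 0, 0]}, {"claw": 80, "offset": [0, 0, -1.5], "dr": [0, 0, 0]}, {"claw": 80, "offset": [0, 0, -4], "dr": [0, 0, 0]}, {"claw": 80, "offset": [0, 0, -8], "dr": [0, 0, 0]}, {"claw": 60, "offset": [4, -1.5, -10], "dr": [0, 0, 0]}, {"claw": 60, "offset": [8, -3, -10], "dr": [0, 0, 0]}, {"claw": 60, "offset": [12, -4.5, -10], "dr": [0, 0, 0]}, {"claw": 60, "offset": [16, -6, -10], "dr": [0, 0, 0]}, {"claw": 60, "offset": [20, -8, -10], "dr": [0, 0, 0]}, {"claw": 60, "offset": [24, -10, -10], "dr": [0, 0, 0]}, {"claw": 60, "offset": [26, -11, -10], "dr": [0, 0, 0]}, {"claw": 60, "offset": [26, -11, -10], "dr": [0, 0, 0]}, {"claw": 60, "offset": [26, -11, -10], "dr": [0, 0, 0]}]'

```text
t: 35.3
tool_pos: [0.445, 0.2049, 0.1555]
tool_rot: [3.141, 0.0, 1.79]
contact_force: [0.3, -0.2, -0.2]
gripper_width: 0.0653
finger_force: 0.0
```

Run:
```python
from h import *
import cv2
t=camera("top");s=camera("side")
a=cv2.resize(t[185:245,220:295],(400,320),interpolation=cv2.INTER_CUBIC)
b=cv2.resize(s[205:265,245:320],(400,320),interpolation=cv2.INTER_CUBIC)
c=cv2.resize(t[130:310,210:435],(350,280));d=cv2.resize(s[160:280,200:360],(373,280))
r2=np.zeros((280,800,3),np.uint8);r2[:,:350]=c;r2[:,350:723]=d
cv2.imwrite("pics/final.png",np.vstack([np.hstack([a,b]),r2]))
```

```text
(no output)
```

View pics/final.png

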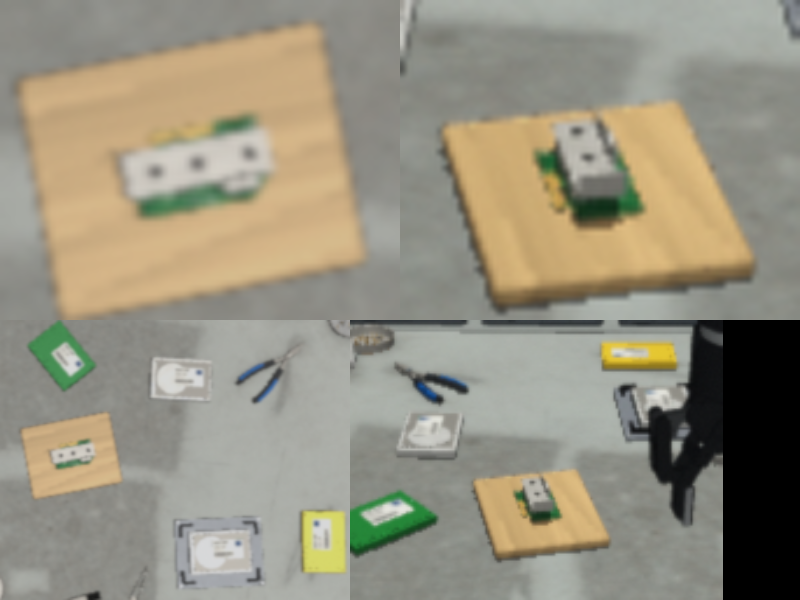

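The final view shows the pile near the middle of the plywood and aligned with it, the board below and the bracket lengthways on top (crop about (198,165)). The drive lies inside the cradle's lugs, the spare drive is undisturbed, and the gripper is clear.

```bash
python3 -c "
from cell import *
print(close_job())"
```

```text
the job is handed in; nothing more can be done
None
```

The job is handed in: the drive lies flat in the cradle inside its four lugs, the circuit board with the bracket on top is piled about 3 mm from the plywood's centre (the bracket about 3 mm off-centre lengthways on the board), and the spare drive was not touched.

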